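Put the washed lids back on their cases

ROBOT

A 6-joint arm with a two-finger parallel gripper is mounted at the origin on the work surface. World frame = base frame: x ahead of the robot, y to its left, z up, the work surface at z = 0. Lengths are in m, angles in rad, forces in N, time in s.
With the tool pointing down it reaches from about 0.3 to 0.875 m from the base axis. Payload 6.4 kg.
Tool frame: the origin (TCP) lies on the centre line of the jaws, within the pads' length; the fingertips stand 22 mm ahead of it and the grasp point (between the pads) lies 3 mm ahead of it; z points along the fingers, y is the line along which they close (so a half turn about z gives the same grasp; the last joint's range is limited). The gripper opens to 88 mm and grips with 3 to 60 N. Pads are 18 mm wide; open, the fingers measure 123 mm over their backs; the gripper's body (75 mm by 187 mm) begins 45 mm behind the grasp point.
Start: joints at [1.092, 0.181, 1.607, -0, 1.354, -0.206], TCP at [0.155, 0.554, 0.261] pointing down, gripper open.
Joint ranges: [-2.99, 2.99], [-0.89, 2.07], [0.3, 2.58], [-1.14, 4.28], [0, 2.63], [-3.12, 3.12]. Speed limits (rad/s): [2.57, 2.57, 3.01, 3.14, 3.14, 3.14].

INTERFACE

Orientations are given as a unit quaternion [w, x, y, z].
In Python, from cell import env gives the robot as it stands.
- The arm moves only by the tool carry_out, never from a script. Its argument "series" is a list of rows, each an object of numbers: "tx", "ty", "tz": the shift along the tool's x, y, z in mm; "roll": the turn about the tool's z in rad; "claw": the finger opening in mm, from 0 to 88.1. In form: [{"tx": .., "ty": .., "tz": .., "roll": .., "claw": ..}, ...]. A call has 1 to 12 rows; each row shifts and turns the commanded pose from where the row before left it, along the tool's axes as they then stand; what a row does not reach is not made up. A row lasts 1/12 s, in which the tool goes at most 41.7 mm and 7.16 degrees, less where a joint would pass 70% of its speed; a pose out of reach is approached as far as the arm can. A call with a gripper value outside its range is refused whole. The fingers move at their own pace and stop on an object; the grip force is fixed at half the most. Time passes only in rows, so rows that do not move let the fingers close. It gives the time, the measured TCP pose, the force, the opening and the grip force at its end, in the units of the state.
- env.observe(): the state, without advancing time (a new reading comes with each control period).
- env.camera(name): name is "side" or "top" or "wrist"; returns a dict with "img" (480x640x3 uint8, red, green, blue), "camera_matrix" (3x3 intrinsics, pixels), "R" (3x3) and "t" (3): a world point X has camera coordinates R X + t; the wrist camera has in their place "hand_eye" (4x4, takes a point from camera to tool coordinates, whose origin is the TCP and whose axes are the flange's). Camera axes: x right, y down, z forward; pixel columns grow to the right and rows downward; lengths in m; the calibration is good to about 2 mm. A picture is of the moment at which its call begins: read the wrist's pose just before it. There is no depth.
- env.hand_in(): hands the job in; it is judged then, once.
The state is a dict: "time": time; "joint_positions": joint angles; "dq": joint speeds; "joint_torque": joint torques, N m; "tool_pos": TCP position; "tcp_rot": TCP orientation; "wrist_force": force on the tool from outside, world axes, zero at the start; "moment": the same for the moment, N m; "opening": finger opening in m; "grasp_force": force on a finger pad.
Only numpy, scipy, OpenCV 4.12 (cv2) and the standard library are available. Lean on these libraries where they do the work, as an engineer would, in place of code of your own. Each camera call takes 0.05 s, during which the arm holds its last target. There are 200 camera calls.

TASK

The two open cases on the turntable have been left without their lids. From the lids on the sloping draining rack, put onto each case the one that matches its shape and size, and press each down against the stiff seal until it sits fully home, with the cases standing upright on the turntable. Leave the odd lid where it lies on the rack and do not knock over the bottles, the steel scrubber holder or the cases.

Things in the scene. Friction and masses are not known exactly. Their poses are not given: they have to be found in the camera images.
- round_lid: white plastic lid, round: plate 88 mm and plug 70 mm in diameter. Plate 5 mm thick, plug 8 mm deep under it, a round 24 mm knob 26 mm tall on its middle. Origin: centre of the plug's underside; plate top +13, knob top +39 mm along its z (out through the knob). Starts plug down on the rack's 25 degree slope; x runs up the slope, y along the rack.
- square_lid: white plastic lid, square: plate 88 x 88 mm, plug 70 x 70 mm. Plate 5 mm thick, plug 8 mm deep under it, a square 24 x 24 mm knob 26 mm tall on its middle. Origin: centre of the plug's underside; plate top +13, knob top +39 mm along its z (out through the knob). Starts plug down on the rack's 25 degree slope; x runs up the slope, y along the rack.
- oblong_lid: white plastic lid, oblong: plate 88 x 60 mm, plug 70 x 42 mm; the odd one. Plate 5 mm thick, plug 8 mm deep under it, a 40 x 20 mm bar knob 26 mm tall on its middle. Origin: centre of the plug's underside; plate top +13, knob top +39 mm along its z (out through the knob). Starts plug down on the rack's 25 degree slope; x runs up the slope, y along the rack.
- round_case: open white plastic case, round, 84 mm outside, mouth 76 mm in diameter, 56 mm high to the rim, walls 4 mm, loose on the turntable, 300 g, with a coiled steel scrubber inside. Origin: centre of its underside, z up. A stiff black seal ring slides in its mouth; it starts 2 mm below the rim, so a lid just laid on stands 6 mm proud. Lid home: lid origin at +48 mm.
- square_case: open white plastic case, square, 84 x 84 mm outside, mouth 76 x 76 mm, 56 mm high to the rim, walls 4 mm, loose on the turntable, 300 g, with a pumice block inside. Origin: centre of its underside, z up, x and y square to its walls. A stiff black seal ring slides in its mouth; it starts 2 mm below the rim, so a lid just laid on stands 6 mm proud. Lid home: lid origin at +48 mm.
- round_seal (a joint): the seal ring in the mouth of the round case: 0 = up as at the start (m), 0.006 = fully pushed down, where it stays by friction (about 7 N, evenly over the lid, moves it); a lid pressed home drives it down 6 mm
- square_seal (a joint): the seal ring in the mouth of the square case: 0 = up as at the start (m), 0.006 = fully pushed down, where it stays by friction (about 7 N, evenly over the lid, moves it); a lid pressed home drives it down 6 mm
- turntable_top (a point): centre of the upper face of the revolving black plastic turntable, 296 mm in diameter, face 26 mm above the work surface; it can turn freely but stiffly about its upright axis. The cases stand 85 mm from its centre, 180 degrees apart
- rack: fixed stainless draining rack, 330 mm wide, its sheet sloping up at 25 degrees (0.44 rad) away from its front; front lip 12 mm high, low ribs between three bays 108 mm apart, one lid in each. Origin on the work surface under the middle; the middle of the sheet is 45 mm above it; front faces its -x, width along its y
- yellow_bottle: closed lemon-yellow bottle, 54 mm in diameter, 150 mm high, on the turntable 112 mm from its centre. Origin: centre of its underside
- fliptop_bottle: green glass bottle with a flip-top lid, 50 mm in diameter, 134 mm high, on the turntable 112 mm from its centre. Origin: centre of its underside
- scrubber_holder: small stainless steel cup, 58 mm in diameter, 40 mm high, in the middle of the turntable. Origin: centre of its underside
Things that resemble listed ones, but are neither listed nor needed, are in the scene too. Leave any brown or purple look-alike of the square_case alone.

How it is judged:
At the end, for the whole second after the job is handed in: The round and the square case each stand upright (5 degrees) on the turntable, each with the lid of its own shape centred within 7 mm, level within 5 degrees and fully home (plate within 2.5 mm of the rim), released, at rest; the odd lid lies within 30 mm of where it was (z of round_lid in the frame of round_case between 0.044 and 0.0505 m and horizontal distance between round_lid and round_case below 0.007 m and angle between each of round_lid, round_case, square_lid, square_case's own z axis and vertical below 0.09 rad and horizontal distance between each of round_case, square_case and turntable_top below 0.13 m and z of round_case in the frame of turntable_top between -0.004 and 0.006 m and linear speed of each of round_lid, round_case, square_lid, square_case below 0.02 m/s and z of square_lid in the frame of square_case between 0.044 and 0.0505 m and horizontal distance between square_lid and square_case below 0.007 m and z of square_case in the frame of turntable_top between -0.004 and 0.006 m and distance of oblong_lid from where it was at the start of the episode below 0.03 m); the robot touches nothing.
It fails at once if the odd (oblong) lid is moved more than 30 mm from where it lay (distance of oblong_lid from where it was at the start of the episode above 0.03 m).
It fails at once if a bottle, the scrubber holder or a case is tipped by more than 20 degrees (angle between any of yellow_bottle, fliptop_bottle, scrubber_holder, round_case, square_case's own z axis and vertical above 0.35 rad).
It also fails if it takes over 64 s, if anything falls off the work surface, if the arm or the gripper's body presses on something with over 40 N, if the wrist force passes 120 N, or if a joint passes its speed limit or range.

## Working session

There is one attempt and no reset: what is moved stays moved. The work goes in short steps, Python scripts to look and compute and a tool call to move; the robot and the scene stay as the last step left them, time stands still between calls to the robot, and variables do not carry over. Pictures are saved under pics/ and viewed, at most 13 in all, crops included, and the job is handed in when it is done.

Besides the shell and the picture viewer there is one more tool, called after "Emit:" as name(argument=value, ...), one argument or row to a line, values as JSON. carry_out: Moves the arm, as the interface text tells. Its arguments: {"type":"object","properties":{"series":{"type":"array","items":{"type":"object","properties":{"tx":{"type":"number"},"ty":{"type":"number"},"tz":{"type":"number"},"roll":{"type":"number"},"claw":{"type":"number"}}}}},"required":["series"]}

```bash
mkdir -p pics; ls
python3 - <<'E'
from cell import env
import cv2,numpy as np
s=env.observe();print(s)
for n in("side","top"):
    c=env.camera(n);cv2.imwrite(f"pics/{n}0.png",c["img"][:,:,::-1]);np.savez(f"{n}0.npz",**c)
    print(n,c["camera_matrix"],c["R"],c["t"])
E
```

```text
pics
{'time': 0.0, 'joint_positions': array([ 1.09172116e+00,  1.81475894e-01,  1.60795872e+00,  1.68171807e-05,
        1.35374139e+00, -2.06302785e-01]), 'dq': array([ 1.38540439e-04, -1.23376402e-03,  1.31332871e-03, -4.08573860e-04,
        3.00118046e-04,  2.14916440e-05]), 'joint_torque': array([-1.58739691e-03, -4.33859646e+01, -3.41843283e+01,  6.99115754e-02,
        3.86966905e-02, -1.38156233e-04]), 'tool_pos': array([0.15467084, 0.55333161, 0.25987053]), 'tcp_rot': array([-2.73751925e-04,  1.35965518e-01,  9.90713254e-01, -7.42884186e-04]), 'wrist_force': array([-0.59464062,  0.7423306 ,  0.04034049]), 'moment': array([-0.03407709, -0.04878075,  0.03051312]), 'grasp_force': 0.0, 'opening': 0.08794705084177648}
side [[484.16844144   0.         312.72042903]
 [  0.         484.16844144 236.04049245]
 [  0.           0.           1.        ]] [[-0.98740167 -0.15715034 -0.01848539]
 [-0.10477919  0.73690113 -0.66783085]
 [ 0.11857175 -0.65748041 -0.7440835 ]] [0.50095912 0.18365686 1.40526798]
top [[614.8074415    0.         332.11190707]
 [  0.         614.8074415  249.6922221 ]
 [  0.           0.           1.        ]] [[ 0.06456412 -0.99790649 -0.00375685]
 [-0.97477505 -0.06226063 -0.2143297 ]
 [ 0.21364709  0.01750009 -0.97675415]] [-0.15763543  0.49754235  1.42682267]
```

View pics/top0.png

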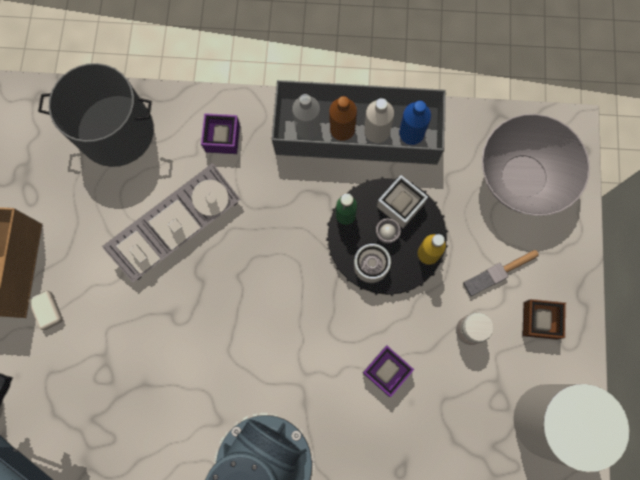

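View pics/side0.png

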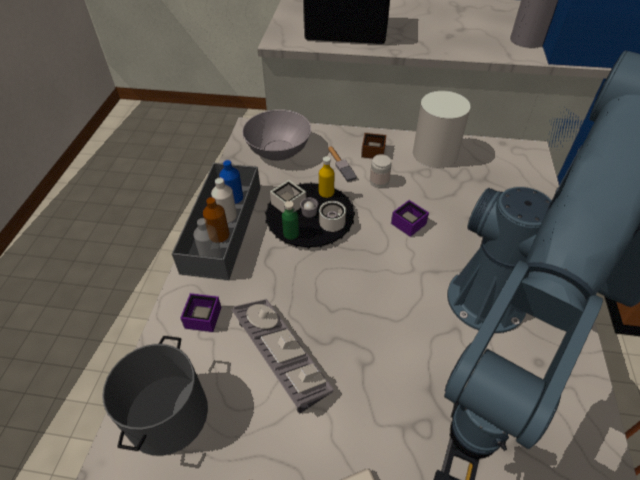

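The top view shows the turntable at (388,237), with the square case at (403,199) and the round case at (373,263). The rack runs from (120,260) to (225,185), with the round lid at (211,197). The lids at (175,228) and (138,255) still have to be told apart. The purple boxes at (221,133) and (388,371) and the brown one at (545,319) are look-alikes, so I'll leave them alone.

Run:
```python
import cv2,numpy as np
a=cv2.imread("pics/top0.png")
r=cv2.resize(a[160:290,95:250],None,fx=2.58*1.0,fy=2.58*1.0,interpolation=cv2.INTER_CUBIC)
r=cv2.resize(a[160:290,95:250],(800*155//300,800*130//300),interpolation=cv2.INTER_CUBIC)
t=cv2.resize(a[170:300,320:460],(800*140//300,800*130//300),interpolation=cv2.INTER_CUBIC)
cv2.imwrite("pics/crop0.png",np.hstack([r,t]))
```

```text
(no output)
```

View pics/crop0.png

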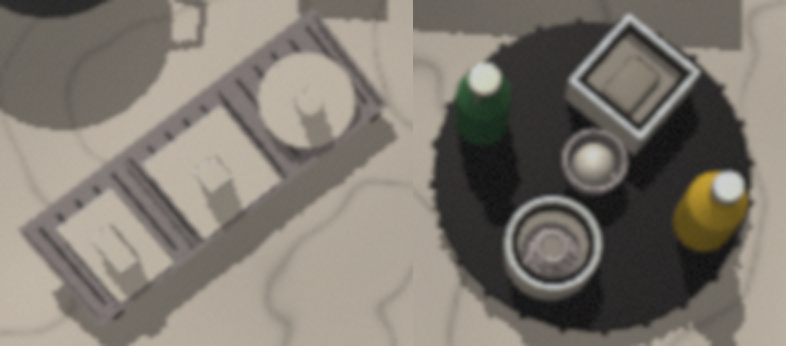

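The middle lid, (175,228), has a square plate and square knob, so it is square_lid. The left one, (138,255), is narrower with a bar knob, so it is oblong_lid, the odd one. (211,197) is round_lid. Next I'll measure positions.

```bash
cat > h.py <<'E'
import cv2,numpy as np
from scipy.spatial.transform import Rotation as Ro
def ray(c,uv):
    d=np.linalg.inv(c["camera_matrix"])@np.array([uv[0],uv[1],1.])
    if "R" in c: R,t=c["R"],c["t"]; return -R.T@t,R.T@d
    return c["O"],c["D"]@d
def plane(c,uv,z):
    o,d=ray(c,uv); return o+d*(z-o[2])/d[2]
def proj(c,X):
    p=c["camera_matrix"]@(c["R"]@np.array(X)+c["t"]); return p[:2]/p[2]
def wrist(env):
    s=env.observe(); c=dict(env.camera("wrist")); q=s["tcp_rot"]
    R=Ro.from_quat([q[1],q[2],q[3],q[0]]).as_matrix(); H=c["hand_eye"]
    c["O"]=R@H[:3,3]+s["tool_pos"]; c["D"]=R@H[:3,:3]
    c["R"]=c["D"].T; c["t"]=-c["R"]@c["O"]
    return s,c
def blobs(img,lo,hi,amin=20,roi=None):
    hsv=cv2.cvtColor(img,cv2.COLOR_RGB2HSV); m=cv2.inRange(hsv,lo,hi)
    if roi: k=np.zeros_like(m); u0,v0,u1,v1=roi; k[v0:v1,u0:u1]=m[v0:v1,u0:u1]; m=k
    cs,_=cv2.findContours(m,cv2.RETR_EXTERNAL,cv2.CHAIN_APPROX_NONE)
    return m,[x for x in cs if cv2.contourArea(x)>=amin]
E
python3 - <<'E'
from h import *
c=dict(np.load("top0.npz"))
hsv=cv2.cvtColor(c["img"],cv2.COLOR_RGB2HSV)
for p in [(140,245),(175,220),(215,190),(190,260),(222,178),(384,205),(390,192),(400,270)]: print(p,hsv[p[1],p[0]])
print("tcp px",proj(c,[.155,.554,.26]))
for p,z in [((388,237),.026),((211,197),.06),((175,228),.06),((138,255),.06),((403,199),.082),((373,263),.082),((270,300),0),((300,260),0)]: print(p,plane(c,p,z).round(3))
# dark turntable
m,cs=blobs(c["img"],(0,0,0),(180,255,60),300,(320,170,460,300))
k=max(cs,key=cv2.contourArea);e=cv2.fitEllipse(cv2.convexHull(k));print("tt",e,plane(c,e[0],.026))
for n,lo,hi,r in [("lids",(0,0,165),(180,60,255),(100,165,245,285)),("cases",(0,0,150),(180,60,255),(330,175,445,290))]:
    m,cs=blobs(c["img"],lo,hi,60,r)
    for k in cs: print(n,cv2.contourArea(k),cv2.minAreaRect(k),np.round(plane(c,cv2.minAreaRect(k)[0],.08 if n=="cases" else .058),3))
E
```

```text
(140, 245) [ 19  34 188]
(175, 220) [ 19  30 185]
(215, 190) [ 18  34 189]
(190, 260) [ 19  32 173]
(222, 178) [  9  24 106]
(384, 205) [ 15   4 140]
(390, 192) [26 35 51]
(400, 270) [20 18 42]
tcp px [-22.63166719 379.2781575 ]
(388, 237) [ 0.553 -0.26   0.026]
(211, 197) [0.618 0.179 0.06 ]
(175, 228) [0.535 0.257 0.06 ]
(138, 255) [0.463 0.338 0.06 ]
(403, 199) [ 0.636 -0.288  0.082]
(373, 263) [ 0.475 -0.224  0.082]
(270, 300) [0.383 0.02  0.   ]
(300, 260) [ 0.487 -0.046  0.   ]
tt ((386.8131408691406, 236.60374450683594), (115.82596588134766, 118.28917694091797), 109.5401382446289) [ 0.55423017 -0.25731213  0.026     ]
lids 655.5 ((137.70016479492188, 251.83145141601562), (37.11832809448242, 24.960262298583984), 49.89908981323242) [0.471 0.34  0.058]
lids 1739.0 ((221.0, 256.5), (55.0, 46.0), 90.0) [0.472 0.139 0.058]
lids 1034.0 ((208.22190856933594, 258.5909118652344), (30.05821418762207, 113.66410827636719), 52.177249908447266) [0.465 0.169 0.058]
lids 1061.0 ((173.69873046875, 224.22958374023438), (35.832305908203125, 37.044395446777344), 52.69605255126953) [0.544 0.262 0.0
[... 382 characters left out ...]
.682 0.303 0.058]
cases 216.0 ((339.0, 276.5), (25.0, 18.0), 90.0) [ 0.438 -0.146  0.08 ]
cases 901.0 ((372.0000305175781, 261.0000305175781), (33.941123962402344, 33.941123962402344), 45.0) [ 0.48  -0.221  0.08 ]
cases 81.0 ((437.5, 239.5), (9.0, 11.0), 90.0) [ 0.541 -0.374  0.08 ]
cases 85.0 ((386.9000549316406, 229.20004272460938), (10.733125686645508, 10.28591251373291), 26.56505012512207) [ 0.559 -0.253  0.08 ]
cases 395.0 ((343.0, 198.5), (33.0, 26.0), 90.0) [ 0.628 -0.144  0.08 ]
cases 226.0 ((433.5, 194.5), (39.0, 21.0), 90.0) [ 0.652 -0.361  0.08 ]
cases 1118.0 ((402.6647033691406, 198.14117431640625), (34.81733703613281, 34.2750129699707), 40.601295471191406) [ 0.638 -0.287  0.08 ]
```

Emit:
carry_out(
  series=[
    {"tx": -35, "ty": -14},
    {"tx": -38, "ty": -15},
    {"tx": -38, "ty": -15},
    {"tx": -38, "ty": -15},
    {"tx": -38, "ty": -15},
    {"tx": -38, "ty": -15},
    {"tx": -38, "ty": -15},
    {"tx": -38, "ty": -15},
    {"tx": -38, "ty": -15},
    {"tx": -38, "ty": -15},
    {"tx": -38, "ty": -15},
    {"tx": -38, "ty": -12},
  ],
)

```text
invalid input at $.series[0]: expected keys tx, ty, tz, roll, claw
```

Emit:
carry_out(
  series=[
    {"roll": -0.117, "claw": 45},
    {"roll": -0.117, "claw": 45},
    {"roll": -0.117, "claw": 45},
    {"roll": -0.117, "claw": 45},
    {"roll": -0.117, "claw": 45},
    {"roll": -0.117, "claw": 45},
    {"roll": -0.117, "claw": 45},
    {"roll": -0.117, "claw": 45},
    {"roll": -0.114, "claw": 45},
    {"claw": 45},
  ],
)

```text
invalid input at $.series[0]: expected keys tx, ty, tz, roll, claw
```

Run:
```python
from h import *
from cell import env
s,c=wrist(env);print(s["time"],s["tool_pos"],s["tcp_rot"],s["joint_positions"],s["opening"],c["hand_eye"],c["camera_matrix"])
cv2.imwrite("pics/w1.png",c["img"][:,:,::-1]);np.savez("w1.npz",**c)
for X in [(.62,.184,.058),(.544,.262,.058),(.471,.34,.058)]: print(proj(c,X))
```

```text
0.1 [0.15468804 0.55335226 0.25990997] [-2.64894124e-04  1.35974437e-01  9.90712047e-01 -7.23153995e-04] [ 1.09171270e+00  1.81469131e-01  1.60788501e+00  1.33095264e-05
  1.35377874e+00 -2.06292479e-01] 0.08789034231778782 [[-4.48048016e-04 -9.49302925e-01 -3.14362459e-01  8.08624817e-02]
 [ 9.99999774e-01 -5.82601318e-04  3.34064127e-04 -1.85896219e-03]
 [-5.00276036e-04 -3.14362238e-01  9.49302972e-01 -1.23375509e-01]
 [ 0.00000000e+00  0.00000000e+00  0.00000000e+00  1.00000000e+00]] [[335.45560737   0.         319.38163333]
 [  0.         335.45560737 242.22247182]
 [  0.           0.           1.        ]]
[168.33643393 569.75392763]
[197.35613158 527.19090923]
[231.00987876 480.55905313]
```

View pics/w1.png

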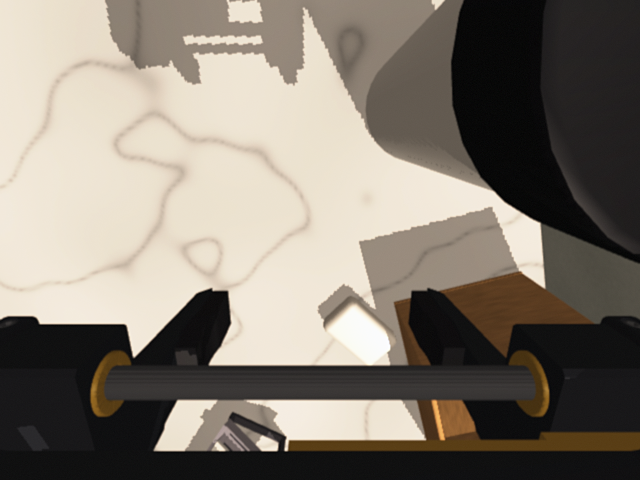

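The move calls need every key. The wrist view shows the table under the tool, with the fingers at (215,310) and (430,310). The path in -x is clear.

Emit:
carry_out(
  series=[
    {"tx": -35, "ty": -14, "tz": 0, "roll": 0, "claw": 60},
    {"tx": -38, "ty": -15, "tz": 0, "roll": 0, "claw": 60},
    {"tx": -38, "ty": -15, "tz": 0, "roll": 0, "claw": 60},
    {"tx": -38, "ty": -15, "tz": 0, "roll": 0, "claw": 60},
    {"tx": -38, "ty": -15, "tz": 0, "roll": 0, "claw": 60},
    {"tx": -38, "ty": -15, "tz": 0, "roll": 0, "claw": 60},
    {"tx": -38, "ty": -15, "tz": 0, "roll": 0, "claw": 60},
    {"tx": -38, "ty": -15, "tz": 0, "roll": 0, "claw": 60},
    {"tx": -38, "ty": -15, "tz": 0, "roll": 0, "claw": 60},
    {"tx": -38, "ty": -15, "tz": 0, "roll": 0, "claw": 60},
    {"tx": -38, "ty": -15, "tz": 0, "roll": 0, "claw": 60},
    {"tx": -38, "ty": -15, "tz": 0, "roll": 0, "claw": 60},
  ],
)

```text
time: 1.15
tool_pos: [0.5442, 0.2577, 0.2605]
tcp_rot: [-0.0, 0.136, 0.991, -0.0]
wrist_force: [0.3, 1.3, -0.1]
opening: 0.0601
grasp_force: 0.0
```

Emit:
carry_out(
  series=[
    {"tx": 0, "ty": 0, "tz": 0, "roll": -0.117, "claw": 45},
    {"tx": 0, "ty": 0, "tz": 0, "roll": -0.117, "claw": 45},
    {"tx": 0, "ty": 0, "tz": 0, "roll": -0.117, "claw": 45},
    {"tx": 0, "ty": 0, "tz": 0, "roll": -0.117, "claw": 45},
    {"tx": 0, "ty": 0, "tz": 0, "roll": -0.117, "claw": 45},
    {"tx": 0, "ty": 0, "tz": 0, "roll": -0.117, "claw": 45},
    {"tx": 0, "ty": 0, "tz": 0, "roll": -0.117, "claw": 45},
    {"tx": 0, "ty": 0, "tz": 0, "roll": -0.117, "claw": 45},
    {"tx": 0, "ty": 0, "tz": 0, "roll": -0.114, "claw": 45},
    {"tx": 0, "ty": 0, "tz": 0, "roll": 0, "claw": 45},
  ],
)

```text
time: 1.98
tool_pos: [0.5427, 0.2592, 0.2603]
tcp_rot: [-0.0, -0.381, 0.925, 0.0]
wrist_force: [-0.2, 0.3, -0.4]
opening: 0.0452
grasp_force: 0.0
```

Run:
```python
from h import *
from cell import env
s,c=wrist(env);print(s["time"],s["tool_pos"],s["tcp_rot"],s["joint_positions"],s["opening"])
cv2.imwrite("pics/w2.png",c["img"][:,:,::-1]);np.savez("w2.npz",**c)
for X in [(.62,.184,.058),(.544,.262,.058),(.471,.34,.058)]: print(proj(c,X))
```

```text
1.9833 [0.54272692 0.25924118 0.26030975] [-3.81375828e-04 -3.80750604e-01  9.24677690e-01  2.58357136e-05] [ 2.48517857e-01  2.39723315e-01  1.53780170e+00 -5.80922756e-05
  1.36483002e+00 -2.10348244e+00] 0.045175870040943394
[213.4324644  220.50927869]
[322.18358784 221.3995833 ]
[428.45089421 224.34178154]
```

View pics/w2.png

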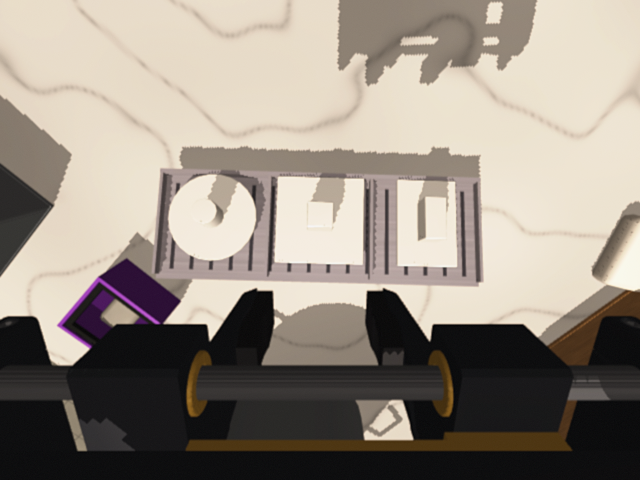

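The wrist view shows the round lid at (212,215), the square lid at (320,220) and the oblong lid at (428,223), all near the image middle. Next I'll get the poses from the plate corners with PnP.

```bash
cat > lids.py <<'E'
from h import *
def sq(c,roi,thr=215,W=.088,H=.088):
    m,cs=blobs(c["img"],(0,0,thr),(180,60,255),300,roi)
    k=cv2.convexHull(max(cs,key=cv2.contourArea)); r=cv2.minAreaRect(k)
    k=cv2.convexHull(k); a=cv2.approxPolyN(k,4,ensure_convex=True).reshape(-1,2).astype(float)
    return k,a,r
E
python3 - <<'E'
from lids import *
c=dict(np.load("w2.npz"))
hsv=cv2.cvtColor(c["img"],cv2.COLOR_RGB2HSV)
print(hsv[220,280:300:5],hsv[192,325],hsv[190,268],hsv[140,300],hsv[215,180])
for n,roi in [("r",(162,165,268,272)),("s",(270,170,369,270)),("o",(390,170,465,275))]:
    k,a,r=sq(c,roi,180); print(n,a.tolist(),r,cv2.fitEllipse(k))
    if n!="r":
        w,h=(.088,.088) if n=="s" else (.060,.088)
        # order: image corners tl,tr,br,bl
        s=a[np.argsort(a[:,1])]; q=np.array([*s[:2][np.argsort(s[:2,0])],*s[2:][np.argsort(-s[2:,0])]])
        o=np.array([[-w,-h,0],[w,-h,0],[w,h,0],[-w,h,0]])/2
        ok,rv,tv=cv2.solvePnP(o,q,c["camera_matrix"],None,flags=cv2.SOLVEPNP_IPPE)
        R=c["D"]@cv2.Rodrigues(rv)[0]; p=c["D"]@tv.ravel()+c["O"]
        print("pos",p,"x",R[:,0],"y",R[:,1],"n",R[:,2])
        zs=p[2]+np.array([-1,-1,1,1])*h/2*np.sin(.436)
        P=[plane(c,u,z) for u,z in zip(q,zs)]; print(np.round(P,4),"mean",np.mean(P,0),"edge angs",[np.degrees(np.arctan2(*(P[i]-P[j])[1::-1])) for i,j in((0,1),(3,2))],np.linalg.norm(P[0]-P[1]),np.linalg.norm(P[3]-P[2]))
E
```

```text
[[ 19  22 243]
 [ 19  22 244]
 [ 19  22 243]
 [ 19  23 244]] [ 17  43 183] [  7  32 174] [ 18  33 233] [ 18  24 243]
r [[263.0, 188.0], [247.0, 258.0], [117.0, 268.0], [195.0, 168.0]] ((211.5, 217.0), (86.0, 87.0), 90.0) ((213.4733123779297, 219.2269287109375), (87.02008819580078, 94.28791046142578), 127.57727813720703)
s [[363.0, 178.0], [363.0, 269.0], [273.0, 269.0], [277.0, 175.0]] ((318.5, 222.5), (93.0, 89.0), 90.0) ((325.5438232421875, 222.1629180908203), (107.80441284179688, 138.40940856933594), 94.20821380615234)
pos [0.54321656 0.25921088 0.07444297] x [-0.60443648  0.74279425 -0.28794661] y [0.70308055 0.66734007 0.24563177] n [ 0.37461218 -0.05398086 -0.92560887]
[[0.5423 0.1988 0.0559]
 [0.4859 0.2599 0.0559]
 [0.5434 0.315  0.093 ]
 [0.6027 0.2551 0.093 ]] mean [0.54357395 0.2571803  0.07444297] edge angs [np.float64(-47.23886831502384), np.float64(-45.256883366343935)] 0.08319552505105882 0.0843658550451771
o [[455.0, 181.0], [461.0, 274.0], [387.0, 274.0], [397.0, 179.0]] ((424.5, 226.5), (95.0, 69.0), 90.0) ((423.9463195800781, 228.6205596923828), (74.97522735595703, 138.03831481933594), 4.1513590812683105)
pos [0.47604942 0.3284762  0.08322548] x [-0.70490784  0.70164624  0.10391103] y [0.68727241 0.63942366 0.34466509] n [ 0.17538979  0.3143723  -0.93295685]
[[0.4639 0.2817 0.0646]
 [0.4266 0.3221 0.0646]
 [0.4819 0.3787 0.1018]
 [0.5295 0.3307 0.1018]] mean [0.47548927 0.32830046 0.08322548] edge angs [np.float64(-47.21590115392094), np.float64(-45.25653584325984)] 0.05495603299878873 0.06759770011440087
```

Run:
```python
from lids import *
c=dict(np.load("w2.npz")); t=dict(np.load("top0.npz"))
P=[]
for n,roi in [("r",(164,172,262,272)),("s",(270,172,369,270)),("o",(390,172,465,275))]:
    k,a,r=sq(c,roi,215); print(n,a.tolist(),cv2.fitEllipse(k)[0],cv2.fitEllipse(k)[1])
    q=a[np.argsort(a[:,1])]; q=np.array([*q[:2][np.argsort(q[:2,0])],*q[2:][np.argsort(-q[2:,0])]])
    if n!="r":
      for h0 in (.057,.062,.067):
        zs=h0+np.array([-1,-1,1,1])*.044*np.sin(.436)
        p=np.array([plane(c,u,z) for u,z in zip(q,zs)]); print(h0,"mean",p.mean(0).round(4),"edges",[np.degrees(np.arctan2(*(p[i]-p[j])[1::-1])).round(1) for i,j in((0,1),(3,2))],[np.linalg.norm(p[i]-p[j]).round(4) for i,j in((0,1),(1,2),(2,3),(3,0))])
    else:
      for h0 in(.057,.062,.067): print(plane(c,cv2.fitEllipse(k)[0],h0))
```

```text
r [[248.0, 186.0], [264.0, 241.0], [160.0, 286.0], [175.0, 161.0]] (211.6194305419922, 217.1146697998047) (85.0633316040039, 87.78653717041016)
[0.61895838 0.18044221 0.057     ]
[0.61690974 0.18073892 0.062     ]
[0.61486111 0.18103563 0.067     ]
s [[363.0, 179.0], [362.0, 264.0], [274.0, 262.0], [278.0, 176.0]] (321.351806640625, 221.57086181640625) (109.2825698852539, 110.86787414550781)
0.057 mean [0.5449 0.2588 0.057 ] edges [np.float64(-47.3), np.float64(-46.7)] [np.float64(0.0867), np.float64(0.0867), np.float64(0.0869), np.float64(0.0876)]
0.062 mean [0.5439 0.2579 0.062 ] edges [np.float64(-47.3), np.float64(-46.7)] [np.float64(0.0854), np.float64(0.0855), np.float64(0.0855), np.float64(0.0863)]
0.067 mean [0.543 0.257 0.067] edges [np.float64(-47.3), np.float64(-46.7)] [np.float64(0.0842), np.float64(0.0843), np.float64(0.0841), np.float64(0.0851)]
o [[455.0, 182.0], [457.0, 267.0], [397.0, 265.0], [397.0, 180.0]] (422.5487060546875, 222.80313110351562) (89.19344329833984, 100.19908142089844)
0.057 mean [0.4713 0.3378 0.057 ] edges [np.float64(-47.2), np.float64(-47.3)] [np.float64(0.0595), np.float64(0.0869), np.float64(0.0597), np.float64(0.0868)]
0.062 mean [0.4715 0.3357 0.062 ] edges [np.float64(-47.2), np.float64(-47.3)] [np.float64(0.0587), np.float64(0.0857), np.float64(0.0587), np.float64(0.0856)]
0.067 mean [0.4717 0.3335 0.067 ] edges [np.float64(-47.2), np.float64(-47.3)] [np.float64(0.0578), np.float64(0.0844), np.float64(0.0577), np.float64(0.0844)]
```

Emit:
carry_out(
  series=[
    {"tx": 4, "ty": -1.5, "tz": 37, "roll": 0.03, "claw": 45},
    {"tx": 0, "ty": 0, "tz": 40, "roll": 0, "claw": 45},
    {"tx": 0, "ty": 0, "tz": 40, "roll": 0, "claw": 45},
    {"tx": 0, "ty": 0, "tz": 30, "roll": 0, "claw": 45},
    {"tx": 0, "ty": 0, "tz": 20, "roll": 0, "claw": 45},
    {"tx": 0, "ty": 0, "tz": 10, "roll": 0, "claw": 45},
    {"tx": 0, "ty": 0, "tz": 0, "roll": 0, "claw": 45},
    {"tx": 0, "ty": 0, "tz": 0, "roll": 0, "claw": 10},
    {"tx": 0, "ty": 0, "tz": 0, "roll": 0, "claw": 10},
    {"tx": 0, "ty": 0, "tz": 0, "roll": 0, "claw": 10},
    {"tx": 0, "ty": 0, "tz": 0, "roll": 0, "claw": 10},
    {"tx": 0, "ty": 0, "tz": 0, "roll": 0, "claw": 10},
  ],
)

```text
time: 3.03
tool_pos: [0.5421, 0.2558, 0.0853]
tcp_rot: [0.001, -0.365, 0.931, -0.0]
wrist_force: [-0.1, 0.7, 5.7]
opening: 0.0237
grasp_force: 30.0
```

Emit:
carry_out(
  series=[
    {"tx": 0, "ty": 0, "tz": -15, "roll": 0, "claw": 10},
    {"tx": 0, "ty": 0, "tz": -35, "roll": 0, "claw": 10},
    {"tx": 0, "ty": 0, "tz": -25, "roll": 0, "claw": 10},
    {"tx": 20, "ty": -9, "tz": 0, "roll": 0, "claw": 10},
    {"tx": 30, "ty": -13, "tz": 0, "roll": 0, "claw": 10},
    {"tx": 35, "ty": -15, "tz": 0, "roll": 0, "claw": 10},
    {"tx": 35, "ty": -15, "tz": 0, "roll": 0, "claw": 10},
    {"tx": 35, "ty": -15, "tz": 0, "roll": 0, "claw": 10},
    {"tx": 30, "ty": -13, "tz": 0, "roll": 0, "claw": 10},
    {"tx": 22, "ty": -9, "tz": 0, "roll": 0, "claw": 10},
    {"tx": 0, "ty": 0, "tz": 25, "roll": 0, "claw": 10},
    {"tx": 0, "ty": 0, "tz": 30, "roll": 0, "claw": 10},
  ],
)

```text
time: 4.03
tool_pos: [0.4519, 0.0478, 0.1059]
tcp_rot: [0.003, -0.364, 0.932, -0.002]
wrist_force: [0.8, 0.0, -0.9]
opening: 0.0241
grasp_force: 30.0
```

Emit:
carry_out(
  series=[
    {"tx": 0, "ty": 0, "tz": 25, "roll": 0, "claw": 10},
    {"tx": 0, "ty": 0, "tz": 8, "roll": 0, "claw": 10},
    {"tx": 0, "ty": 0, "tz": 4, "roll": 0, "claw": 10},
    {"tx": 0, "ty": 0, "tz": 4, "roll": 0, "claw": 10},
    {"tx": 0, "ty": 0, "tz": 0, "roll": 0, "claw": 10},
  ],
)

```text
time: 4.45
tool_pos: [0.4504, 0.0495, 0.0632]
tcp_rot: [0.0, -0.365, 0.931, -0.0]
wrist_force: [-0.6, 0.7, 0.2]
opening: 0.0237
grasp_force: 30.0
```

Emit:
carry_out(
  series=[
    {"tx": 0, "ty": 0, "tz": 4, "roll": 0, "claw": 10},
    {"tx": 0, "ty": 0, "tz": 4, "roll": 0, "claw": 10},
    {"tx": 0, "ty": 0, "tz": 3, "roll": 0, "claw": 10},
    {"tx": 0, "ty": 0, "tz": 3, "roll": 0, "claw": 10},
  ],
)

```text
time: 4.78
tool_pos: [0.4532, 0.0509, 0.0516]
tcp_rot: [0.004, -0.364, 0.931, 0.0]
wrist_force: [-1.1, 16.6, 28.6]
opening: 0.0237
grasp_force: 30.0
```

Emit:
carry_out(
  series=[
    {"tx": 0, "ty": 0, "tz": 2, "roll": 0, "claw": 10},
    {"tx": 0, "ty": 0, "tz": 2, "roll": 0, "claw": 10},
    {"tx": 0, "ty": 0, "tz": 2, "roll": 0, "claw": 10},
  ],
)

```text
time: 5.03
tool_pos: [0.4548, 0.0514, 0.0466]
tcp_rot: [0.005, -0.364, 0.931, -0.0]
wrist_force: [2.2, 16.1, 25.3]
opening: 0.0235
grasp_force: 30.0
```

Emit:
carry_out(
  series=[
    {"tx": 0, "ty": 0, "tz": 2, "roll": 0, "claw": 10},
    {"tx": 0, "ty": 0, "tz": 2, "roll": 0, "claw": 10},
    {"tx": 0, "ty": 0, "tz": 1, "roll": 0, "claw": 10},
    {"tx": 0, "ty": 0, "tz": 0, "roll": 0, "claw": 10},
  ],
)

```text
time: 5.37
tool_pos: [0.4557, 0.0508, 0.0417]
tcp_rot: [0.006, -0.365, 0.931, -0.001]
wrist_force: [4.9, 11.8, 19.7]
opening: 0.0239
grasp_force: 30.0
```

Emit:
carry_out(
  series=[
    {"tx": 0, "ty": 0, "tz": 0, "roll": 0, "claw": 30},
    {"tx": 0, "ty": 0, "tz": 0, "roll": 0, "claw": 45},
    {"tx": 0, "ty": 0, "tz": 0, "roll": 0, "claw": 45},
    {"tx": 0, "ty": 0, "tz": -20, "roll": 0, "claw": 45},
    {"tx": 0, "ty": 0, "tz": -40, "roll": 0, "claw": 45},
    {"tx": 0, "ty": 0, "tz": -40, "roll": 0, "claw": 45},
    {"tx": 0, "ty": 0, "tz": -40, "roll": 0, "claw": 45},
    {"tx": 0, "ty": 0, "tz": -40, "roll": 0, "claw": 45},
    {"tx": 0, "ty": 0, "tz": 0, "roll": 0, "claw": 45},
  ],
)

```text
time: 6.12
tool_pos: [0.4537, 0.0488, 0.2253]
tcp_rot: [0.005, -0.365, 0.931, -0.003]
wrist_force: [1.3, -0.4, 0.3]
opening: 0.045
grasp_force: 0.0
```

Run:
```python
from lids import *
from cell import env
s,c=wrist(env);print(s["time"],s["tool_pos"],s["tcp_rot"])
cv2.imwrite("pics/w3.png",c["img"][:,:,::-1]);np.savez("w3.npz",**c)
print(proj(c,[.452,.05,.013]))
t=env.camera("top");np.savez("top1.npz",**t);cv2.imwrite("pics/top1.png",t["img"][:,:,::-1])
```

```text
6.1167 [0.45370511 0.04879546 0.22532906] [ 0.00539428 -0.36496405  0.93100033 -0.00324456]
[325.23758439 214.09529132]
```

View pics/w3.png

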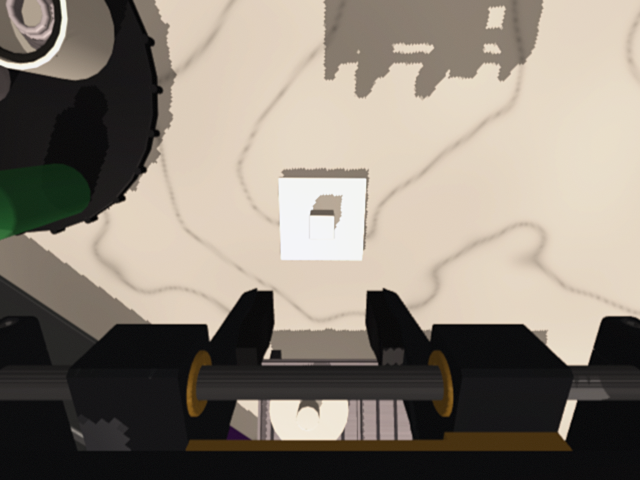

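The square lid lies flat on the table, with its knob at (322,222). I'll measure it now, then look at the turntable from above.

Emit:
carry_out(
  series=[
    {"tx": 5, "ty": -12, "tz": -35, "roll": 0, "claw": 45},
    {"tx": 8, "ty": -18, "tz": -35, "roll": 0, "claw": 45},
    {"tx": 8, "ty": -18, "tz": -35, "roll": 0, "claw": 45},
    {"tx": 15, "ty": -36, "tz": 0, "roll": 0, "claw": 45},
    {"tx": 15, "ty": -36, "tz": 0, "roll": 0, "claw": 45},
    {"tx": 15, "ty": -36, "tz": 0, "roll": 0, "claw": 45},
    {"tx": 15, "ty": -36, "tz": 0, "roll": 0, "claw": 45},
    {"tx": 15, "ty": -36, "tz": 0, "roll": 0, "claw": 45},
    {"tx": 13, "ty": -32, "tz": 0, "roll": 0, "claw": 45},
    {"tx": 10, "ty": -24, "tz": 0, "roll": 0, "claw": 45},
    {"tx": 0, "ty": 0, "tz": 0, "roll": 0, "claw": 45},
  ],
)

```text
time: 7.13
tool_pos: [0.5551, -0.2441, 0.3186]
tcp_rot: [-0.002, -0.363, 0.932, 0.002]
wrist_force: [-1.1, 0.0, 0.3]
opening: 0.0452
grasp_force: 0.0
```

Run:
```python
from lids import *
from cell import env
c=dict(np.load("w3.npz"))
print(cv2.cvtColor(c["img"],cv2.COLOR_RGB2HSV)[[250,250,230],[300,260,320]])
m,cs=blobs(c["img"],(0,0,200),(180,14,255),300,(265,165,375,270))
k=cv2.convexHull(max(cs,key=cv2.contourArea)); a=cv2.approxPolyN(k,4,ensure_convex=True).reshape(-1,2).astype(float)
p=np.array([plane(c,u,.013) for u in a]);print(a.tolist(),p.mean(0),[(np.degrees(np.arctan2(*(p[i-1]-p[i])[1::-1])).round(1),np.linalg.norm(p[i]-p[i-1]).round(4)) for i in range(4)])
s,c=wrist(env);print(s["time"],s["tool_pos"],s["tcp_rot"])
cv2.imwrite("pics/w4.png",c["img"][:,:,::-1]);np.savez("w4.npz",**c)
```

```text
[[113   4 248]
 [ 15  40 225]
 [105   2 246]]
[[366.0, 178.0], [362.0, 259.0], [280.0, 259.0], [278.0, 178.0]] [0.45934396 0.05148067 0.013     ] [(np.float64(-47.1), np.float64(0.0872)), (np.float64(-137.5), np.float64(0.0861)), (np.float64(133.0), np.float64(0.088)), (np.float64(41.9), np.float64(0.0863))]
7.1333 [ 0.55510665 -0.24412255  0.31856534] [-0.00182691 -0.36291611  0.9318187   0.00156852]
```

View pics/w4.png

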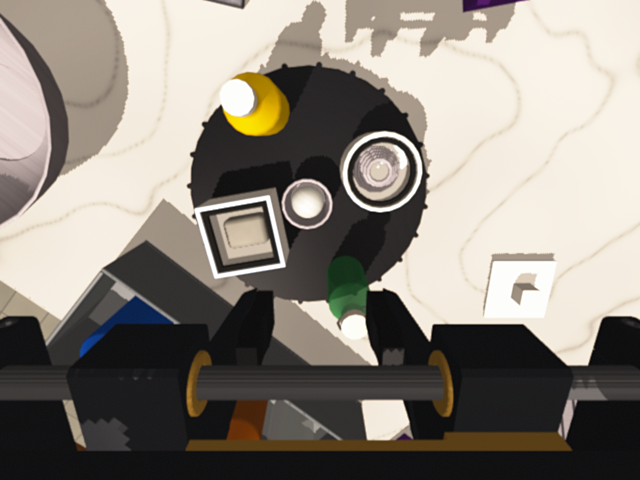

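The square case rim is centred near (240,236) and the round case rim near (382,171). The yellow bottle is at (260,105), the green one at (347,285) and the scrubber holder at (308,204).

Run:
```python
from lids import *
c=dict(np.load("w4.npz"))
for n,roi in (("sq",(190,190,290,282)),("rd",(336,125,427,216))):
    m,cs=blobs(c["img"],(0,0,225),(180,16,255),30,roi)
    k=cv2.convexHull(np.vstack(cs))
    if n=="sq":
        a=cv2.approxPolyN(k,4,ensure_convex=True).reshape(-1,2).astype(float)
        p=np.array([plane(c,u,.082) for u in a]);print(a.tolist(),"C",p.mean(0),[(np.degrees(np.arctan2(*(p[i-1]-p[i])[1::-1])).round(1),np.linalg.norm(p[i]-p[i-1]).round(4)) for i in range(4)])
        h=np.array([plane(c,u,.082)[:2] for u in k.reshape(-1,2)],np.float32);r=cv2.minAreaRect(h*1000);print(r)
    else:
        h=np.array([plane(c,u,.082)[:2] for u in k.reshape(-1,2)],np.float32);print(cv2.fitEllipse(h*1000),cv2.minEnclosingCircle(h*1000))
for n,u,z in(("holder",(308,204),.066),("yel",(238,97),.176),("green",(355,322),.16)): print(n,plane(c,u,z))
```

```text
[[285.0, 266.0], [214.0, 278.0], [194.0, 208.0], [269.0, 195.0]] C [ 0.63820115 -0.28927063  0.082     ] [(np.float64(-127.4), np.float64(0.0839)), (np.float64(142.7), np.float64(0.0848)), (np.float64(51.8), np.float64(0.0845)), (np.float64(-37.7), np.float64(0.0837))]
((638.429443359375, -289.264404296875), (84.5583267211914, 84.77218627929688), 52.555145263671875)
((480.5380554199219, -223.97079467773438), (82.56522369384766, 82.66010284423828), 51.72195816040039) ((480.61016845703125, -223.96255493164062), 41.572696685791016)
holder [ 0.56093592 -0.25744146  0.066     ]
yel [ 0.51740896 -0.36101693  0.176     ]
green [ 0.59973348 -0.15830118  0.16      ]
```

Emit:
carry_out(
  series=[
    {"tx": -8, "ty": 18, "tz": 0, "roll": 0, "claw": 45},
    {"tx": -16, "ty": 34, "tz": 0, "roll": 0, "claw": 45},
    {"tx": -16, "ty": 35, "tz": 0, "roll": 0, "claw": 45},
    {"tx": -16, "ty": 35, "tz": 0, "roll": 0, "claw": 45},
    {"tx": -16, "ty": 35, "tz": 0, "roll": 0, "claw": 45},
    {"tx": -16, "ty": 35, "tz": 10, "roll": 0, "claw": 45},
    {"tx": -16, "ty": 35, "tz": 10, "roll": 0, "claw": 45},
    {"tx": -16, "ty": 35, "tz": 10, "roll": 0, "claw": 45},
    {"tx": -9, "ty": 21, "tz": 30, "roll": 0, "claw": 45},
    {"tx": 0, "ty": 0, "tz": 40, "roll": 0, "claw": 45},
    {"tx": 0, "ty": 0, "tz": 40, "roll": 0, "claw": 45},
    {"tx": 0, "ty": 0, "tz": 0, "roll": 0, "claw": 45},
  ],
)

```text
time: 8.18
tool_pos: [0.4507, 0.0578, 0.1745]
tcp_rot: [-0.007, -0.366, 0.931, 0.004]
wrist_force: [-2.1, 0.2, -1.2]
opening: 0.0448
grasp_force: 0.0
```

Emit:
carry_out(
  series=[
    {"tx": 0, "ty": 0, "tz": 0, "roll": 0, "claw": 45},
    {"tx": 0, "ty": 0, "tz": 0, "roll": 0, "claw": 45},
  ],
)

```text
time: 8.35
tool_pos: [0.4581, 0.0557, 0.1839]
tcp_rot: [0.0, -0.365, 0.931, -0.0]
wrist_force: [0.1, -0.2, 0.5]
opening: 0.045
grasp_force: 0.0
```

```bash
cat > flat.py <<'E'
from lids import *
from cell import env
s,c=wrist(env);print(s["time"],s["tool_pos"],s["tcp_rot"])
R=c["D"]@c["hand_eye"][:3,:3].T
def lid(roi,z=.013):
    m,cs=blobs(c["img"],(0,0,200),(180,14,255),300,roi)
    k=cv2.convexHull(max(cs,key=cv2.contourArea)); p=np.array([plane(c,u,z)[:2] for u in k.reshape(-1,2)],np.float32)
    return k,p
E
python3 - <<'E'
from flat import *
u=proj(c,[.459,.0515,.013]);print(u)
k,p=lid((int(u[0]-70),int(u[1]-70),int(u[0]+70),int(u[1]+70)))
r=cv2.minAreaRect(p*1000);print(r); C=np.array([*r[0],13])/1000
print("delta tool mm",R.T@(C-s["tool_pos"])*1000,"yawY",np.degrees(np.arctan2(R[1,1],R[0,1])))
E
```

```text
8.35 [0.45810551 0.05570182 0.18391908] [ 2.24214228e-04 -3.65066708e-01  9.30981332e-01 -9.17888197e-05]
[317.3876718  224.56599441]
((459.653076171875, 51.61750793457031), (86.46272277832031, 86.89251708984375), 42.66648864746094)
delta tool mm [  1.70111063  -3.99040395 170.91984396] yawY 132.82337414961486
```

Emit:
carry_out(
  series=[
    {"tx": 1.7, "ty": -4, "tz": 30, "roll": 0, "claw": 45},
    {"tx": 0, "ty": 0, "tz": 40, "roll": 0, "claw": 45},
    {"tx": 0, "ty": 0, "tz": 40, "roll": 0, "claw": 45},
    {"tx": 0, "ty": 0, "tz": 24, "roll": 0, "claw": 45},
    {"tx": 0, "ty": 0, "tz": 10, "roll": 0, "claw": 45},
    {"tx": 0, "ty": 0, "tz": 0, "roll": 0, "claw": 45},
    {"tx": 0, "ty": 0, "tz": 0, "roll": 0, "claw": 10},
    {"tx": 0, "ty": 0, "tz": 0, "roll": 0, "claw": 10},
    {"tx": 0, "ty": 0, "tz": 0, "roll": 0, "claw": 10},
    {"tx": 0, "ty": 0, "tz": 0, "roll": 0, "claw": 10},
  ],
)

```text
time: 9.23
tool_pos: [0.4609, 0.0513, 0.0407]
tcp_rot: [0.002, -0.365, 0.931, -0.001]
wrist_force: [-0.8, 0.6, 7.1]
opening: 0.0238
grasp_force: 30.0
```

Emit:
carry_out(
  series=[
    {"tx": 0, "ty": 0, "tz": -20, "roll": 0, "claw": 10},
    {"tx": 0, "ty": 0, "tz": -40, "roll": 0, "claw": 10},
    {"tx": 0, "ty": 0, "tz": -40, "roll": 0, "claw": 10},
    {"tx": 0, "ty": 0, "tz": -40, "roll": 0, "claw": 10},
    {"tx": 0, "ty": 0, "tz": -40, "roll": 0, "claw": 10},
    {"tx": 0, "ty": 0, "tz": 0, "roll": 0, "claw": 10},
    {"tx": 0, "ty": 0, "tz": 0, "roll": 0, "claw": 10},
  ],
)

```text
time: 9.82
tool_pos: [0.4611, 0.0513, 0.2222]
tcp_rot: [0.003, -0.365, 0.931, -0.002]
wrist_force: [-0.2, -0.3, -1.2]
opening: 0.0237
grasp_force: 30.0
```

Run:
```python
from flat import *
z=s["tool_pos"][2]-.027
C=np.array([*(s["tool_pos"][:2]),z]);u=proj(c,C);print(u)
k,p=lid((int(u[0]-110),int(u[1]-90),int(u[0]+110),int(u[1]+90)),z)
r=cv2.minAreaRect(p*1000);print(r); a=cv2.approxPolyN(k,4,ensure_convex=True).reshape(-1,2);print(a.tolist())
print("lid in tool mm",R.T@(np.array([*r[0],z*1000])-s["tool_pos"]*1000),"yawY",np.degrees(np.arctan2(R[1,1],R[0,1])))
cv2.imwrite("pics/w5.png",c["img"][:,:,::-1])
```

```text
9.8167 [0.46111097 0.05127954 0.22215192] [ 0.00332768 -0.36508483  0.93096629 -0.0019395 ]
[323.13695314 304.29091609]
((478.62005615234375, 22.16766357421875), (37.00990676879883, 23.79693031311035), 42.66970443725586)
[[277, 287], [237, 339], [229, 258], [279, 257]]
lid in tool mm [  7.07738553 -33.089897    27.16687355] yawY 132.82511243025607
```

Emit:
carry_out(
  series=[
    {"tx": 0, "ty": 0, "tz": -25, "roll": -0.085, "claw": 10},
    {"tx": 0, "ty": 0, "tz": -25, "roll": -0.084, "claw": 10},
    {"tx": 8, "ty": -18, "tz": 0, "roll": 0, "claw": 10},
    {"tx": 16, "ty": -34, "tz": 0, "roll": 0, "claw": 10},
    {"tx": 16, "ty": -35, "tz": 0, "roll": 0, "claw": 10},
    {"tx": 16, "ty": -35, "tz": 0, "roll": 0, "claw": 10},
    {"tx": 16, "ty": -35, "tz": 0, "roll": 0, "claw": 10},
    {"tx": 16, "ty": -35, "tz": 0, "roll": 0, "claw": 10},
    {"tx": 16, "ty": -35, "tz": 0, "roll": 0, "claw": 10},
    {"tx": 16, "ty": -35, "tz": 0, "roll": 0, "claw": 10},
    {"tx": 16, "ty": -35, "tz": 0, "roll": 0, "claw": 10},
    {"tx": 16, "ty": -33, "tz": 0, "roll": 0, "claw": 10},
  ],
)

```text
time: 10.87
tool_pos: [0.6282, -0.2714, 0.2652]
tcp_rot: [-0.001, -0.442, 0.897, 0.002]
wrist_force: [0.1, 1.5, 0.0]
opening: 0.0236
grasp_force: 30.0
```

Emit:
carry_out(
  series=[
    {"tx": 10, "ty": -18, "tz": 0, "roll": 0, "claw": 10},
    {"tx": 0, "ty": 0, "tz": 0, "roll": 0, "claw": 10},
    {"tx": 0, "ty": 0, "tz": 0, "roll": 0, "claw": 10},
  ],
)

```text
time: 11.12
tool_pos: [0.6357, -0.2893, 0.265]
tcp_rot: [-0.001, -0.441, 0.897, 0.002]
wrist_force: [-0.4, 0.5, -1.0]
opening: 0.0239
grasp_force: 30.0
```

```bash
cat > chk.py <<'E'
from flat import *
import sys
T=np.array([float(sys.argv[1]),float(sys.argv[2]),0]); 
print("to target tool mm",(R.T@(T-s["tool_pos"])*1000)[:2],"yawY",np.degrees(np.arctan2(R[1,1],R[0,1])),"F",s["wrist_force"])
# front lid edge row
m=cv2.inRange(cv2.cvtColor(c["img"],cv2.COLOR_RGB2HSV),(0,0,200),(180,14,255))
z=s["tool_pos"][2]-.027
for u in (290,320,350):
    v=np.where(m[200:300,u])[0]
    if len(v): print(u,v[0]+200,(R.T@(plane(c,(u,v[0]+200),z)-s["tool_pos"])*1000).round(1))
cv2.imwrite(f"pics/{sys.argv[3]}.png",c["img"][:,:,::-1])
E
python3 chk.py .6383 -.2895 w6
```

```text
11.1167 [ 0.63565992 -0.28933594  0.2650448 ] [-0.00124469 -0.44146416  0.89727482  0.00239621]
to target tool mm [-1.51231518 -3.62264178] yawY 142.39486266997588 F [-0.37595593  0.49572641 -0.98788115]
290 219 [ 44.6 -15.1  26.9]
350 202 [52.5 12.4 27.1]
```

Emit:
carry_out(
  series=[
    {"tx": -1.5, "ty": -3.5, "tz": 25, "roll": 0, "claw": 10},
    {"tx": 0, "ty": 0, "tz": 35, "roll": 0, "claw": 10},
    {"tx": 0, "ty": 0, "tz": 30, "roll": 0, "claw": 10},
    {"tx": 0, "ty": 0, "tz": 25, "roll": 0, "claw": 10},
    {"tx": 0, "ty": 0, "tz": 13, "roll": 0, "claw": 10},
    {"tx": 0, "ty": 0, "tz": 0, "roll": 0, "claw": 10},
    {"tx": 0, "ty": 0, "tz": 0, "roll": 0, "claw": 10},
    {"tx": 0, "ty": 0, "tz": 0, "roll": 0, "claw": 10},
  ],
)

```text
time: 11.83
tool_pos: [0.6414, -0.29, 0.143]
tcp_rot: [0.001, -0.443, 0.897, -0.001]
wrist_force: [-0.3, -0.7, 0.0]
opening: 0.0238
grasp_force: 30.0
```

```bash
python3 chk.py .6383 -.2895 w7
```

```text
11.8333 [ 0.64141985 -0.28999122  0.14300738] [ 7.87165824e-04 -4.42509083e-01  8.96762676e-01 -1.33950526e-03]
to target tool mm [1.54052894 3.21810558] yawY 142.52820899739257 F [-0.30805445 -0.73518628  0.00540763]
290 243 [ 32.9 -15.4  27. ]
```

View pics/w7.png

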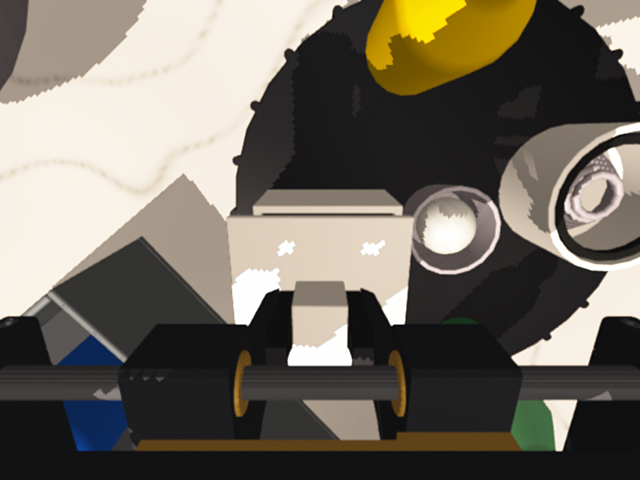

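The lid's plate front edge is at row 215, spanning columns 229–412. The case rim's front edge is at row 190, spanning 253–403, so the case sits slightly to the right and the lid needs about +4 mm in ty.

```bash
cat > rim.py <<'E'
from flat import *
import sys
for a in sys.argv[1:]:
    u,v,z=map(float,a.split(",")); print(a,(R.T@(plane(c,(u,v),z)-s["tool_pos"])*1000).round(1))
E
python3 rim.py 253,206,.082 403,206,.082 260,190,.082 398,190,.082 229,216,.116 412,216,.116
python3 - <<'E'
import cv2
a=cv2.imread("pics/w7.png");print([a[r,330].tolist() for r in range(184,222,2)])
print([a[200,x].tolist() for x in list(range(246,264,2))+list(range(394,412,2))])
E
```

```text
11.8833 [ 0.6416209  -0.29030171  0.14345311] [ 0.00098191 -0.44244084  0.89679547 -0.00173625]
253,206,.082 [ 43.2 -38.8  61.6]
403,206,.082 [43.3 45.3 61.3]
260,190,.082 [ 52.2 -34.3  61.6]
398,190,.082 [52.3 41.8 61.3]
229,216,.116 [ 45.9 -43.3  27.6]
412,216,.116 [45.9 41.2 27.3]
[[23, 23, 24], [22, 22, 24], [28, 29, 32], [106, 119, 129], [108, 120, 132], [108, 121, 132], [108, 120, 133], [107, 120, 131], [108, 121, 132], [109, 121, 133], [108, 121, 132], [165, 183, 198], [194, 212, 227], [194, 213, 228], [170, 189, 204], [44, 49, 54], [118, 130, 142], [174, 192, 207], [193, 212, 228]]
[[58, 60, 66], [57, 59, 65], [57, 60, 65], [58, 59, 66], [57, 57, 63], [60, 62, 68], [93, 103, 112], [110, 122, 134], [111, 123, 134], [111, 124, 135], [79, 88, 96], [29, 30, 32], [26, 27, 28], [28, 28, 30], [28, 27, 29], [28, 28, 30], [60, 62, 69], [66, 67, 75]]
```

Emit:
carry_out(
  series=[
    {"tx": 0.5, "ty": 3.8, "tz": 0, "roll": 0, "claw": 10},
    {"tx": 0, "ty": 0, "tz": 8, "roll": 0, "claw": 10},
    {"tx": 0, "ty": 0, "tz": 6, "roll": 0, "claw": 10},
    {"tx": 0, "ty": 0, "tz": 4, "roll": 0, "claw": 10},
    {"tx": 0, "ty": 0, "tz": 0, "roll": 0, "claw": 10},
    {"tx": 0, "ty": 0, "tz": 0, "roll": 0, "claw": 10},
  ],
)

```text
time: 12.43
tool_pos: [0.6368, -0.2878, 0.122]
tcp_rot: [-0.0, -0.442, 0.897, 0.001]
wrist_force: [-0.7, -0.1, -0.5]
opening: 0.0237
grasp_force: 30.0
```

Emit:
carry_out(
  series=[
    {"tx": 0, "ty": 0, "tz": 3, "roll": 0, "claw": 10},
    {"tx": 0, "ty": 0, "tz": 2, "roll": 0, "claw": 10},
    {"tx": 0, "ty": 0, "tz": 0, "roll": 0, "claw": 10},
    {"tx": 0, "ty": 0, "tz": 0, "roll": 0, "claw": 10},
  ],
)

```text
time: 12.77
tool_pos: [0.6374, -0.2882, 0.1183]
tcp_rot: [0.0, -0.442, 0.897, -0.0]
wrist_force: [-0.9, -0.2, 3.8]
opening: 0.0238
grasp_force: 30.0
```

Emit:
carry_out(
  series=[
    {"tx": 0, "ty": 0, "tz": 2, "roll": 0, "claw": 10},
    {"tx": 0, "ty": 0, "tz": 2, "roll": 0, "claw": 10},
    {"tx": 0, "ty": 0, "tz": 0, "roll": 0, "claw": 10},
  ],
)

```text
time: 13.02
tool_pos: [0.6374, -0.2883, 0.1147]
tcp_rot: [0.0, -0.442, 0.897, -0.001]
wrist_force: [-2.3, 0.8, 7.3]
opening: 0.0236
grasp_force: 30.0
```

Emit:
carry_out(
  series=[
    {"tx": 0, "ty": 0, "tz": 1.5, "roll": 0, "claw": 10},
    {"tx": 0, "ty": 0, "tz": 1.5, "roll": 0, "claw": 10},
    {"tx": 0, "ty": 0, "tz": 0, "roll": 0, "claw": 10},
  ],
)

```text
time: 13.27
tool_pos: [0.6375, -0.2883, 0.1146]
tcp_rot: [0.0, -0.442, 0.897, -0.001]
wrist_force: [-10.4, 5.7, 21.3]
opening: 0.0241
grasp_force: 30.0
```

Emit:
carry_out(
  series=[
    {"tx": 0, "ty": 0, "tz": -3, "roll": 0, "claw": 10},
    {"tx": 0, "ty": 0, "tz": 0, "roll": 0, "claw": 40},
    {"tx": 0, "ty": 0, "tz": 0, "roll": 0, "claw": 40},
    {"tx": 0, "ty": 0, "tz": 0, "roll": 0, "claw": 40},
    {"tx": 0, "ty": 0, "tz": -15, "roll": 0, "claw": 40},
    {"tx": 0, "ty": 0, "tz": -30, "roll": 0, "claw": 40},
    {"tx": 0, "ty": 0, "tz": -40, "roll": 0, "claw": 40},
    {"tx": 0, "ty": 0, "tz": -40, "roll": 0, "claw": 45},
    {"tx": 0, "ty": 0, "tz": -40, "roll": 0, "claw": 45},
    {"tx": 0, "ty": 0, "tz": -20, "roll": 0.083, "claw": 45},
    {"tx": 0, "ty": 0, "tz": 0, "roll": 0.083, "claw": 45},
    {"tx": 0, "ty": 0, "tz": 0, "roll": 0, "claw": 45},
  ],
)

```text
time: 14.27
tool_pos: [0.6378, -0.2884, 0.3024]
tcp_rot: [0.001, -0.365, 0.931, -0.002]
wrist_force: [0.1, 0.2, 0.1]
opening: 0.0453
grasp_force: 0.0
```

Run:
```python
from flat import *
cv2.imwrite("pics/w8.png",c["img"][:,:,::-1])
# square lid plate at z=.087, knob mask
u=proj(c,[.6375,-.288,.087]);print("F",s["wrist_force"],u)
m,cs=blobs(c["img"],(0,0,170),(180,40,255),300,tuple(int(x) for x in(u[0]-75,u[1]-75,u[0]+75,u[1]+70)))
for k in cs:
    p=np.array([plane(c,x,.087)[:2] for x in cv2.convexHull(k).reshape(-1,2)],np.float32);print(cv2.minAreaRect(p*1000))
```

```text
14.2667 [ 0.63784122 -0.28843169  0.3023861 ] [ 0.00145903 -0.36501188  0.93099938 -0.00208757]
F [0.14421886 0.21896287 0.10730686] [322.72550991 215.13185896]
((638.1525268554688, -290.3095703125), (89.22804260253906, 88.88320922851562), 52.62870788574219)
((568.4567260742188, -268.6041259765625), (29.835622787475586, 23.91670036315918), 46.90632629394531)
((653.3700561523438, -366.13531494140625), (66.32750701904297, 18.085481643676758), 44.252559661865234)
```

View pics/w8.png

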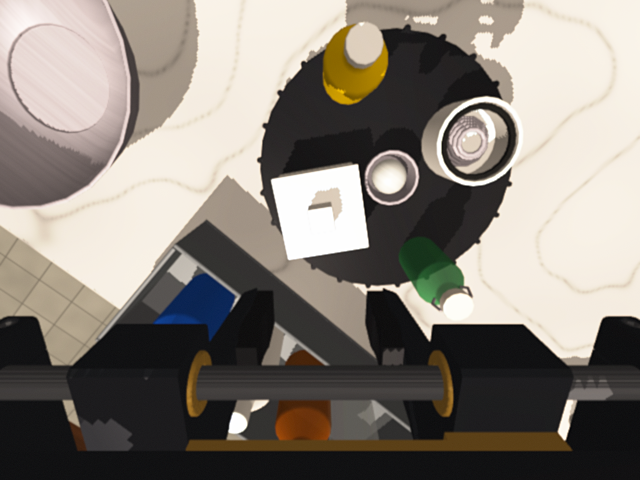

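The square lid sits squarely on its case, centred at about (321,212), and the bottles are still standing. Now the round lid.

Emit:
carry_out(
  series=[
    {"tx": -12, "ty": 15, "tz": 0, "roll": 0, "claw": 45},
    {"tx": -25, "ty": 30, "tz": 0, "roll": 0, "claw": 45},
    {"tx": -26, "ty": 31, "tz": 0, "roll": 0, "claw": 45},
    {"tx": -26, "ty": 31, "tz": 0, "roll": 0, "claw": 45},
    {"tx": -26, "ty": 31, "tz": 0, "roll": 0, "claw": 45},
    {"tx": -26, "ty": 31, "tz": 0, "roll": 0, "claw": 45},
    {"tx": -26, "ty": 31, "tz": 0, "roll": 0, "claw": 45},
    {"tx": -26, "ty": 31, "tz": 0, "roll": 0, "claw": 45},
    {"tx": -26, "ty": 31, "tz": 0, "roll": 0, "claw": 45},
    {"tx": -26, "ty": 31, "tz": 0, "roll": 0, "claw": 45},
    {"tx": -26, "ty": 31, "tz": 0, "roll": 0, "claw": 45},
    {"tx": -20, "ty": 24, "tz": 0, "roll": 0, "claw": 45},
  ],
)

```text
time: 15.32
tool_pos: [0.6112, 0.168, 0.2972]
tcp_rot: [-0.001, -0.368, 0.93, 0.001]
wrist_force: [0.4, -0.8, -0.6]
opening: 0.0452
grasp_force: 0.0
```

Emit:
carry_out(
  series=[
    {"tx": -9, "ty": 6, "tz": 40, "roll": 0, "claw": 45},
    {"tx": 0, "ty": 0, "tz": 30, "roll": 0, "claw": 45},
    {"tx": 0, "ty": 0, "tz": 0, "roll": 0, "claw": 45},
    {"tx": 0, "ty": 0, "tz": 0, "roll": 0, "claw": 45},
    {"tx": 0, "ty": 0, "tz": 0, "roll": 0, "claw": 45},
  ],
)

```text
time: 15.73
tool_pos: [0.6156, 0.1751, 0.2297]
tcp_rot: [0.0, -0.367, 0.93, -0.0]
wrist_force: [0.4, 0.4, 0.7]
opening: 0.045
grasp_force: 0.0
```

Run:
```python
from flat import *
T=np.array([.6147,.1764,.08]);print("delta",R.T@(T-s["tool_pos"])*1000,"yaw",np.degrees(np.arctan2(R[1,1],R[0,1])))
u=proj(c,[.6187,.180,.057]);print(u)
m,cs=blobs(c["img"],(0,0,215),(180,60,255),300,tuple(int(x) for x in(u[0]-60,u[1]-55,u[0]+60,u[1]+60)))
k=cv2.convexHull(max(cs,key=cv2.contourArea));e=cv2.fitEllipse(k);print(e,plane(c,e[0],.057))
# knob, brightness
print(c["img"][int(u[1])-30:int(u[1])+40:6,int(u[0]),1])
```

```text
15.7333 [0.61560413 0.17506905 0.22965255] [ 1.01013284e-04 -3.66596524e-01  9.30380013e-01 -9.43076904e-05]
delta [ -0.2290104    1.62730932 149.65217649] yaw 133.01173679692474
[323.03157495 232.32682958]
((323.1564636230469, 232.91456604003906), (93.67149353027344, 94.60758209228516), 95.24024963378906) [0.61903337 0.18047061 0.057     ]
[174 175 226 237 239 240 240 235 240 240 240 240]
```

Emit:
carry_out(
  series=[
    {"tx": 0, "ty": 1.6, "tz": 30, "roll": 0, "claw": 45},
    {"tx": 0, "ty": 0, "tz": 40, "roll": 0, "claw": 45},
    {"tx": 0, "ty": 0, "tz": 36, "roll": 0, "claw": 45},
    {"tx": 0, "ty": 0, "tz": 28, "roll": 0, "claw": 45},
    {"tx": 0, "ty": 0, "tz": 12, "roll": 0, "claw": 45},
    {"tx": 0, "ty": 0, "tz": 0, "roll": 0, "claw": 45},
    {"tx": 0, "ty": 0, "tz": 0, "roll": 0, "claw": 10},
    {"tx": 0, "ty": 0, "tz": 0, "roll": 0, "claw": 10},
    {"tx": 0, "ty": 0, "tz": 0, "roll": 0, "claw": 10},
    {"tx": 0, "ty": 0, "tz": 0, "roll": 0, "claw": 10},
    {"tx": 0, "ty": 0, "tz": 0, "roll": 0, "claw": 10},
  ],
)

```text
time: 16.7
tool_pos: [0.6156, 0.1769, 0.0852]
tcp_rot: [0.002, -0.366, 0.93, -0.001]
wrist_force: [-0.6, 0.0, 7.0]
opening: 0.0228
grasp_force: 30.0
```

Emit:
carry_out(
  series=[
    {"tx": 0, "ty": 0, "tz": -15, "roll": 0, "claw": 10},
    {"tx": 0, "ty": 0, "tz": -35, "roll": 0, "claw": 10},
    {"tx": 0, "ty": 0, "tz": -25, "roll": 0, "claw": 10},
    {"tx": 20, "ty": 2, "tz": 0, "roll": 0, "claw": 10},
    {"tx": 30, "ty": 3, "tz": 0, "roll": 0, "claw": 10},
    {"tx": 36, "ty": 3, "tz": 0, "roll": 0, "claw": 10},
    {"tx": 36, "ty": 4, "tz": 0, "roll": 0, "claw": 10},
    {"tx": 36, "ty": 4, "tz": 0, "roll": 0, "claw": 10},
    {"tx": 30, "ty": 3, "tz": 10, "roll": 0, "claw": 10},
    {"tx": 20, "ty": 1, "tz": 20, "roll": 0, "claw": 10},
    {"tx": 0, "ty": 0, "tz": 35, "roll": 0, "claw": 10},
    {"tx": 0, "ty": 0, "tz": 20, "roll": 0, "claw": 10},
  ],
)

```text
time: 17.7
tool_pos: [0.4471, 0.0489, 0.0718]
tcp_rot: [0.0, -0.366, 0.931, -0.0]
wrist_force: [-0.3, 1.2, -0.8]
opening: 0.0231
grasp_force: 30.0
```

Emit:
carry_out(
  series=[
    {"tx": 0, "ty": 0, "tz": 10, "roll": 0, "claw": 10},
    {"tx": 0, "ty": 0, "tz": 5, "roll": 0, "claw": 10},
    {"tx": 0, "ty": 0, "tz": 4, "roll": 0, "claw": 10},
    {"tx": 0, "ty": 0, "tz": 3, "roll": 0, "claw": 10},
    {"tx": 0, "ty": 0, "tz": 3, "roll": 0, "claw": 10},
    {"tx": 0, "ty": 0, "tz": 2, "roll": 0, "claw": 10},
    {"tx": 0, "ty": 0, "tz": 2, "roll": 0, "claw": 10},
  ],
)

```text
time: 18.28
tool_pos: [0.4542, 0.0499, 0.0479]
tcp_rot: [0.006, -0.366, 0.93, -0.002]
wrist_force: [4.3, 7.7, 17.0]
opening: 0.0234
grasp_force: 30.0
```

Emit:
carry_out(
  series=[
    {"tx": 0, "ty": 0, "tz": 2, "roll": 0, "claw": 10},
    {"tx": 0, "ty": 0, "tz": 2, "roll": 0, "claw": 10},
    {"tx": 0, "ty": 0, "tz": 1, "roll": 0, "claw": 10},
    {"tx": 0, "ty": 0, "tz": 0, "roll": 0, "claw": 10},
  ],
)

```text
time: 18.62
tool_pos: [0.4554, 0.0498, 0.0433]
tcp_rot: [0.007, -0.366, 0.93, -0.003]
wrist_force: [6.3, 6.9, 15.0]
opening: 0.0232
grasp_force: 30.0
```

Emit:
carry_out(
  series=[
    {"tx": 0, "ty": 0, "tz": 0, "roll": 0, "claw": 30},
    {"tx": 0, "ty": 0, "tz": 0, "roll": 0, "claw": 45},
    {"tx": 0, "ty": 0, "tz": 0, "roll": 0, "claw": 45},
    {"tx": 0, "ty": 0, "tz": -20, "roll": 0, "claw": 45},
    {"tx": 0, "ty": 0, "tz": -40, "roll": 0, "claw": 45},
    {"tx": 0, "ty": 0, "tz": -40, "roll": 0, "claw": 45},
    {"tx": 0, "ty": 0, "tz": -40, "roll": 0, "claw": 45},
    {"tx": 0, "ty": 0, "tz": 0, "roll": 0, "claw": 45},
    {"tx": 0, "ty": 0, "tz": 0, "roll": 0, "claw": 45},
    {"tx": 0, "ty": 0, "tz": 0, "roll": 0, "claw": 45},
  ],
)

```text
time: 19.45
tool_pos: [0.4478, 0.0496, 0.1782]
tcp_rot: [-0.0, -0.366, 0.93, 0.0]
wrist_force: [1.1, 0.2, -0.9]
opening: 0.0451
grasp_force: 0.0
```

Run:
```python
from flat import *
cv2.imwrite("pics/w9.png",c["img"][:,:,::-1])
u=proj(c,[.456,.051,.013]);print(u)
k,p=lid(tuple(int(x) for x in(u[0]-75,u[1]-75,u[0]+75,u[1]+75)))
e=cv2.fitEllipse(p*1000);print(e,cv2.minEnclosingCircle(p*1000)); C=np.array([*e[0],13])/1000
print("delta tool mm",R.T@(C-s["tool_pos"])*1000,"yawY",np.degrees(np.arctan2(R[1,1],R[0,1])))
```

```text
19.45 [0.44778444 0.04957982 0.17824835] [-2.59468820e-04 -3.66355489e-01  9.30474920e-01  1.09290810e-04]
[316.26559441 236.21142211]
((457.267822265625, 49.02590560913086), (86.69927978515625, 86.88227081298828), 100.4109878540039) ((457.341796875, 49.05031967163086), 43.592952728271484)
delta tool mm [ -6.62664754  -6.93572719 165.24297661] yawY 132.9820484807511
```

The round lid lies flat (87 mm circle in both axes). Regrasp.

Emit:
carry_out(
  series=[
    {"tx": -6.6, "ty": -6.9, "tz": 20, "roll": 0, "claw": 45},
    {"tx": 0, "ty": 0, "tz": 40, "roll": 0, "claw": 45},
    {"tx": 0, "ty": 0, "tz": 40, "roll": 0, "claw": 45},
    {"tx": 0, "ty": 0, "tz": 26, "roll": 0, "claw": 45},
    {"tx": 0, "ty": 0, "tz": 12, "roll": 0, "claw": 45},
    {"tx": 0, "ty": 0, "tz": 0, "roll": 0, "claw": 45},
    {"tx": 0, "ty": 0, "tz": 0, "roll": 0, "claw": 45},
    {"tx": 0, "ty": 0, "tz": 0, "roll": 0, "claw": 10},
    {"tx": 0, "ty": 0, "tz": 0, "roll": 0, "claw": 10},
    {"tx": 0, "ty": 0, "tz": 0, "roll": 0, "claw": 10},
    {"tx": 0, "ty": 0, "tz": 0, "roll": 0, "claw": 10},
  ],
)

```text
time: 20.42
tool_pos: [0.4576, 0.049, 0.0405]
tcp_rot: [-0.0, -0.366, 0.93, 0.0]
wrist_force: [0.0, -0.1, -1.0]
opening: 0.023
grasp_force: 30.0
```

Emit:
carry_out(
  series=[
    {"tx": 0, "ty": 0, "tz": -25, "roll": 0, "claw": 10},
    {"tx": 0, "ty": 0, "tz": -40, "roll": 0, "claw": 10},
    {"tx": 0, "ty": 0, "tz": -40, "roll": -0.083, "claw": 10},
    {"tx": 0, "ty": 0, "tz": -35, "roll": -0.083, "claw": 10},
    {"tx": 15, "ty": -13, "tz": 0, "roll": 0, "claw": 10},
    {"tx": 28, "ty": -26, "tz": 0, "roll": 0, "claw": 10},
    {"tx": 30, "ty": -27, "tz": 0, "roll": 0, "claw": 10},
    {"tx": 30, "ty": -27, "tz": 0, "roll": 0, "claw": 10},
    {"tx": 30, "ty": -27, "tz": 0, "roll": 0, "claw": 10},
    {"tx": 30, "ty": -27, "tz": 0, "roll": 0, "claw": 10},
    {"tx": 25, "ty": -24, "tz": 0, "roll": 0, "claw": 10},
    {"tx": 14, "ty": -13, "tz": 0, "roll": 0, "claw": 10},
  ],
)

```text
time: 21.42
tool_pos: [0.4839, -0.2232, 0.181]
tcp_rot: [-0.004, -0.435, 0.9, -0.003]
wrist_force: [-0.3, -0.1, -0.0]
opening: 0.0233
grasp_force: 30.0
```

Emit:
carry_out(
  series=[
    {"tx": 0, "ty": 0, "tz": 20, "roll": 0, "claw": 10},
    {"tx": 0, "ty": 0, "tz": 18, "roll": 0, "claw": 10},
    {"tx": 0, "ty": 0, "tz": 0, "roll": 0, "claw": 10},
    {"tx": 0, "ty": 0, "tz": 0, "roll": 0, "claw": 10},
    {"tx": 0, "ty": 0, "tz": 0, "roll": 0, "claw": 10},
  ],
)

```text
time: 21.83
tool_pos: [0.4844, -0.2188, 0.1434]
tcp_rot: [-0.003, -0.439, 0.899, -0.002]
wrist_force: [-0.0, -0.2, -0.2]
opening: 0.0228
grasp_force: 30.0
```

Run:
```python
from flat import *
d=dict(np.load("w4.npz")) # recheck of round case after first lid: from w8 picture, pose then
cv2.imwrite("pics/w10.png",c["img"][:,:,::-1])
T=np.array([.4805,-.224,.08]);print("delta",R.T@(T-s["tool_pos"])*1000,"yaw",np.degrees(np.arctan2(R[1,1],R[0,1])),s["wrist_force"])
```

```text
21.8333 [ 0.4843745  -0.2188356   0.14341509] [-0.00348479 -0.43864352  0.89865172 -0.00219171]
delta [ 5.93572937 -0.06645738 63.46588557] yaw 142.03540894018786 [-0.01005568 -0.23377482 -0.15690654]
```

View pics/w10.png

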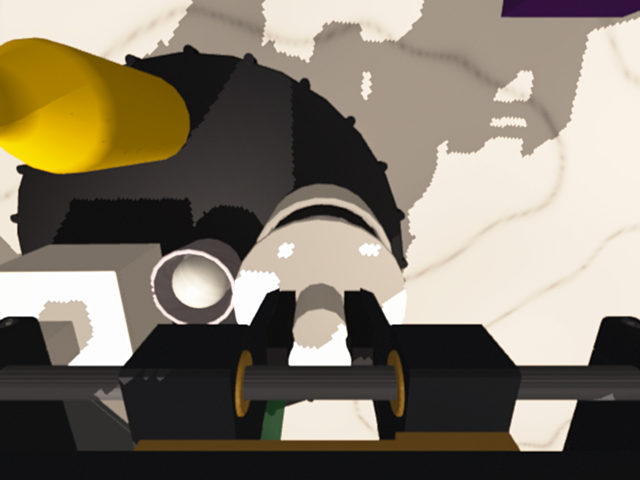

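The round lid's plate is at (320,270). The round case's rim arc shows ahead of it, with its top at (325,190) and the black seal below, so the lid must move a few mm in +x.

Run:
```python
from flat import *
g=c["img"][:,:,1].astype(int)
for u in (300,320,340): print(u,list(zip(range(180,226,2),g[180:226:2,u])))
g8=cv2.imread("pics/w8.png")
for n,(uu,v,z) in {"in":(320,204,.082),"in2":(325,206,.082)}.items(): print(n,(R.T@(plane(c,(uu,v),z)-s["tool_pos"])*1000).round(1))
# fit circle to inner black boundary: first dark pixel going down
pts=[]
for u in range(285,375,3):
    col=g[186:225,u]; j=np.where(col<70)[0]
    if len(j) and j[0]>3: pts.append((R.T@(plane(c,(u,186+j[0]),.082)-s["tool_pos"])*1000)[:2])
pts=np.array(pts);print(pts.round(1).tolist())
from scipy.optimize import least_squares
f=least_squares(lambda p:np.hypot(*(pts-p).T)-38,[5,0],loss="soft_l1");print("case centre in tool",f.x,np.abs(f.fun).max())
# lid front boundary circle at plate top
z=s["tool_pos"][2]-.0275
pl=[]
for u in range(290,350,3):
    col=g[186:260,u]; j=np.where(col<70)[0]
    if len(j): 
        e=j[-1] if len(j) else 0
        pl.append((R.T@(plane(c,(u,187+j[j<45][-1]),z)-s["tool_pos"])*1000)[:2])
pl=np.array(pl);print(pl.round(1).tolist());h=least_squares(lambda p:np.hypot(*(pl-p).T)-44,[0,0],loss="soft_l1");print("lid centre",h.x)
```

```text
21.8833 [ 0.48471553 -0.2189791   0.1438806 ] [-0.00321424 -0.43870998  0.89861895 -0.0026819 ]
300 [(180, np.int64(22)), (182, np.int64(21)), (184, np.int64(19)), (186, np.int64(22)), (188, np.int64(88)), (190, np.int64(113)), (192, np.int64(113)), (194, np.int64(112)), (196, np.int64(112)), (198, np.int64(111)), (200, np.int64(121)), (202, np.int64(193)), (204, np.int64(199)), (206, np.int64(195)), (208, np.int64(113)), (210, np.int64(8)), (212, np.int64(21)), (214, np.int64(19)), (216, np.int64(19)), (218, np.int64(23)), (220, np.int64(95)), (222, np.int64(167)), (224, np.int64(200))]
320 [(180, np.int64(21)), (182, np.int64(26)), (184, np.int64(98)), (186, np.int64(112)), (188, np.int64(112)), (190, np.int64(112)), (192, np.int64(113)), (194, np.int64(113)), (196, np.int64(116)), (198, np.int64(186)), (200, np.int64(201)), (202, np.int64(197)), (204, np.int64(85)), (206, np.int64(13)), (208, np.int64(18)), (210, np.int64(19)), (212, np.int64(20)), (214, np.int64(37)), (216, np.int64(111)), (218, np.int64(116)), (220, np.int64(176)), (222, np.int64(201)), (224, np.int64(198))]
340
[... 375 characters left out ...]
np.int64(18)), (216, np.int64(28)), (218, np.int64(92)), (220, np.int64(113)), (222, np.int64(183)), (224, np.int64(201))]
in [44.2 -1.2 62.2]
in2 [43.1  1.6 62.2]
[[42.5, -9.1], [43.1, -7.4], [43.1, -5.7], [43.6, -4.0], [43.6, -2.3], [43.6, -0.6], [43.6, 1.1], [43.7, 2.7], [43.7, 4.4], [43.7, 6.1], [43.1, 7.8], [42.5, 9.5]]
case centre in tool [5.76918723 0.51898552] 0.291703645519128
[[42.4, -15.2], [43.4, -13.8], [43.4, -12.4], [43.9, -11.0], [44.3, -9.6], [44.8, -8.2], [45.3, -6.8], [45.8, -5.4], [45.8, -4.0], [45.8, -2.6], [46.2, -1.2], [46.2, 0.2], [46.2, 1.5], [45.8, 2.9], [45.8, 4.3], [45.3, 5.7], [45.3, 7.1], [44.8, 8.5], [44.3, 9.9], [43.9, 11.3]]
lid centre [1.76390268 0.61582297]
```

Emit:
carry_out(
  series=[
    {"tx": 4.8, "ty": 0, "tz": 0, "roll": 0, "claw": 10},
    {"tx": 0, "ty": 0, "tz": 6, "roll": 0, "claw": 10},
    {"tx": 0, "ty": 0, "tz": 6, "roll": 0, "claw": 10},
    {"tx": 0, "ty": 0, "tz": 0, "roll": 0, "claw": 10},
    {"tx": 0, "ty": 0, "tz": 0, "roll": 0, "claw": 10},
    {"tx": 0, "ty": 0, "tz": 0, "roll": 0, "claw": 10},
  ],
)

```text
time: 22.43
tool_pos: [0.4821, -0.2212, 0.1304]
tcp_rot: [-0.005, -0.437, 0.899, -0.002]
wrist_force: [0.3, -0.6, 0.1]
opening: 0.0229
grasp_force: 30.0
```

Run:
```python
from flat import *
T=np.array([.4805,-.224,.08]);print("delta",R.T@(T-s["tool_pos"])*1000,s["wrist_force"])
cv2.imwrite("pics/w11.png",c["img"][:,:,::-1])
from scipy.optimize import least_squares
g=c["img"][:,:,1].astype(int)
print(list(zip(range(180,226,2),g[180:226:2,320].tolist())))
pts=[];pl=[]
for u in range(285,365,3):
    col=g[180:226,u]; b=np.where(col>150)[0]
    if not len(b): continue
    j=np.where((col<70)&(np.arange(len(col))>b[0]))[0]
    if len(j): pts.append((R.T@(plane(c,(u,180+j[0]),.082)-s["tool_pos"])*1000)[:2])
pts=np.array(pts)
if len(pts):
    f=least_squares(lambda p:np.hypot(*(pts-p).T)-38,[2,0],loss="soft_l1");print(len(pts),"case centre in tool",f.x,np.abs(f.fun).max())
```

```text
22.4333 [ 0.48207913 -0.22115544  0.13044636] [-0.00500009 -0.43730242  0.89929765 -0.0023097 ]
delta [ 2.65677278 -0.5255532  50.47856357] [ 0.27241692 -0.55412246  0.11567226]
[(180, 21), (182, 21), (184, 21), (186, 20), (188, 21), (190, 24), (192, 95), (194, 114), (196, 113), (198, 113), (200, 115), (202, 113), (204, 113), (206, 112), (208, 144), (210, 202), (212, 201), (214, 180), (216, 41), (218, 111), (220, 178), (222, 202), (224, 200)]
17 case centre in tool [ 2.61136433 -0.29525673] 0.32493252096154635
```

Emit:
carry_out(
  series=[
    {"tx": 1.5, "ty": -0.3, "tz": 3, "roll": 0, "claw": 10},
    {"tx": 0, "ty": 0, "tz": 4, "roll": 0, "claw": 10},
    {"tx": 0, "ty": 0, "tz": 3, "roll": 0, "claw": 10},
    {"tx": 0, "ty": 0, "tz": 2, "roll": 0, "claw": 10},
    {"tx": 0, "ty": 0, "tz": 0, "roll": 0, "claw": 10},
    {"tx": 0, "ty": 0, "tz": 0, "roll": 0, "claw": 10},
  ],
)

```text
time: 22.98
tool_pos: [0.4817, -0.2225, 0.1187]
tcp_rot: [-0.005, -0.437, 0.9, -0.003]
wrist_force: [-2.0, 0.2, 2.2]
opening: 0.0232
grasp_force: 30.0
```

Emit:
carry_out(
  series=[
    {"tx": 0, "ty": 0, "tz": 2, "roll": 0, "claw": 10},
    {"tx": 0, "ty": 0, "tz": 1, "roll": 0, "claw": 10},
    {"tx": 0, "ty": 0, "tz": 0, "roll": 0, "claw": 10},
  ],
)

```text
time: 23.23
tool_pos: [0.4817, -0.2225, 0.1162]
tcp_rot: [-0.005, -0.437, 0.899, -0.003]
wrist_force: [-3.3, 0.3, 7.9]
opening: 0.0232
grasp_force: 30.0
```

Inside the mouth and pushing the seal. Continue.

Emit:
carry_out(
  series=[
    {"tx": 0, "ty": 0, "tz": 2, "roll": 0, "claw": 10},
    {"tx": 0, "ty": 0, "tz": 1, "roll": 0, "claw": 10},
    {"tx": 0, "ty": 0, "tz": 0, "roll": 0, "claw": 10},
  ],
)

```text
time: 23.48
tool_pos: [0.4817, -0.2226, 0.1143]
tcp_rot: [-0.006, -0.437, 0.899, -0.003]
wrist_force: [-7.2, 2.6, 16.2]
opening: 0.0229
grasp_force: 30.0
```

Emit:
carry_out(
  series=[
    {"tx": 0, "ty": 0, "tz": 1, "roll": 0, "claw": 10},
    {"tx": 0, "ty": 0, "tz": 1, "roll": 0, "claw": 10},
    {"tx": 0, "ty": 0, "tz": 0, "roll": 0, "claw": 10},
  ],
)

```text
time: 23.73
tool_pos: [0.4818, -0.2226, 0.1141]
tcp_rot: [-0.006, -0.437, 0.899, -0.003]
wrist_force: [-13.5, 6.2, 32.6]
opening: 0.0228
grasp_force: 30.0
```

Emit:
carry_out(
  series=[
    {"tx": 0, "ty": 0, "tz": -4, "roll": 0, "claw": 10},
    {"tx": 0, "ty": 0, "tz": 0, "roll": 0, "claw": 40},
    {"tx": 0, "ty": 0, "tz": 0, "roll": 0, "claw": 40},
    {"tx": 0, "ty": 0, "tz": 0, "roll": 0, "claw": 40},
    {"tx": 0, "ty": 0, "tz": -15, "roll": 0, "claw": 40},
    {"tx": 0, "ty": 0, "tz": -30, "roll": 0, "claw": 40},
    {"tx": 0, "ty": 0, "tz": -40, "roll": 0, "claw": 40},
    {"tx": 0, "ty": 0, "tz": -40, "roll": 0, "claw": 40},
    {"tx": 0, "ty": 0, "tz": -40, "roll": 0, "claw": 40},
    {"tx": 0, "ty": 0, "tz": -15, "roll": 0, "claw": 40},
    {"tx": 0, "ty": 0, "tz": 0, "roll": 0, "claw": 40},
    {"tx": 0, "ty": 0, "tz": 0, "roll": 0, "claw": 40},
  ],
)

```text
time: 24.73
tool_pos: [0.4833, -0.2207, 0.2949]
tcp_rot: [-0.005, -0.437, 0.899, -0.003]
wrist_force: [-0.5, -0.3, 0.6]
opening: 0.0403
grasp_force: 0.0
```

Run:
```python
from flat import *
a=c["img"][:,:,::-1]
t=env.camera("side");b=cv2.resize(t["img"][165:260,250:375,::-1],(400,304),interpolation=cv2.INTER_CUBIC)
cv2.imwrite("pics/fin.png",np.hstack([cv2.resize(a,(400,304)),b]))
for n,X in(("r",[.481,-.223,.087]),("s",[.638,-.289,.087])):
    u=proj(c,X);print(n,u)
    m,cs=blobs(c["img"],(0,0,170),(180,40,255),300,tuple(max(0,int(x)) for x in(u[0]-55,u[1]-60,u[0]+60,u[1]+60)))
    for k in cs:
        p=np.array([plane(c,x,.087)[:2] for x in cv2.convexHull(k).reshape(-1,2)],np.float32);print(cv2.minAreaRect(p*1000),cv2.minEnclosingCircle(p*1000))
```

```text
24.7333 [ 0.48333566 -0.22071558  0.29487247] [-0.00496201 -0.43692052  0.89948008 -0.00337908]
r [321.81763726 216.60975013]
((460.3009338378906, -169.51409912109375), (71.04618072509766, 22.47054672241211), 54.9223747253418) ((458.7686462402344, -168.4380645751953), 36.736366271972656)
((482.37786865234375, -224.05975341796875), (87.17608642578125, 87.52090454101562), 51.844520568847656) ((482.3039245605469, -223.77171325683594), 44.218055725097656)
s [166.3204585  258.32546003]
((632.4784545898438, -298.525146484375), (107.62351989746094, 91.3221664428711), 52.490570068359375) ((632.285400390625, -298.9032897949219), 69.29094696044922)
```

View pics/fin.png

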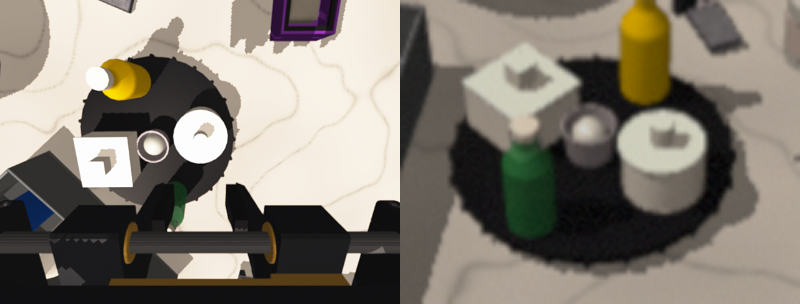

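Both lids sit flush and level on their cases, square at (525,100) and round at (663,155) in the side view. Everything is still standing, so I'm handing in.

```bash
python3 -c "
from cell import env
print(env.hand_in())"
```

```text
the job is handed in; nothing more can be done
None
```

I pressed the round and square lids home on their matching cases, left the oblong lid on the rack, and handed the job in at about 25 s. The last pictures show both lids flush and everything on the turntable upright, but the hand-in returned no verdict.

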